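# Unclamp the cast bars and box them

## Robot

A 7-joint arm with a two-finger parallel gripper is mounted at the origin on the work surface. World frame = base frame: x ahead of the robot, y to its left, z up, the work surface at z = 0. Lengths are in mm, angles in rad, forces in N, time in s.
With the tool pointing down it reaches from about 350 to 775 mm from the base axis. Payload 3.1 kg.
Tool frame: the origin (TCP) lies at the very end of the fingers, on their centre line; the grasp point (between the pads) lies 19 mm behind it (env.grip_depth is the distance from the TCP to the grasp point, in mm); z points along the fingers, y is the line along which they close (so a half turn about z gives the same grasp; the last joint's range is limited). The gripper opens to 85 mm and grips with 20 to 120 N. Pads are 22 mm wide; open, the fingers measure 114 mm over their backs; the gripper's body (76 mm by 85 mm) begins 54 mm behind the grasp point. The pads swing forward as they close: fully open they stand 13 mm farther back than shut.
Start: joints at [1.221, 0.311, 0.014, 1.512, -0.004, 1.319, -0.027], TCP at [166.662, -524.157, 231.304] pointing down, gripper open.
Joint ranges: [-2.7, 2.7], [-0.3, 1.91], [-1.27, 1.3], [0.12, 2.57], [-1.44, 4.58], [0.2, 2.03], [-3.05, 3.05]. Speed limits (rad/s): [2.79, 2.79, 3.14, 3.14, 3.14, 3.14, 3.14].

## Interface

Orientations are given as a 3x3 rotation matrix whose columns are the frame's x, y, z axes.
In Python, from cell import env, status, grab_frame, get_calibration, order, nets gives the robot as it stands. Calls block until the motion is done:
- env.move_to(position, orientation): joint-space move of the TCP to a pose.
- env.line_to(position, attitude=None, speed=150): straight line of the TCP; attitude=None keeps the orientation; speed is the mean speed in mm/s.
- env.set_joints(angles): joint-space move.
- env.move_gripper(opening, strength=None): opening from 0.0 (shut) to 1.0 (fully open); strength is the grip in N (None keeps the last); returns when the fingers have stopped.
- env.hold(seconds).
- env.solve_ik(position, orientation): joint angles nearest the present ones, or None.
- status.get_obs(): the state.
- grab_frame(name): name is "scene" or "top" or "wrist"; returns (picture, depth): 420x560x3 uint8, blue, green, red; 420x560 float32, mm along the optical axis (not along the pixel's ray), 0 where there is no reading.
- get_calibration(name): a dict with "intrinsics" (3x3 intrinsics, pixels), "R" (3x3) and "t" (3): a world point X has camera coordinates R X + t; the wrist camera has in their place "T_tool_cam" (4x4, takes a point from camera to tool coordinates, whose origin is the TCP and whose axes are the flange's). Camera axes: x right, y down, z forward; pixel columns grow to the right and rows downward; lengths in mm; the calibration is good to about 2 mm. A picture is of the moment at which its call begins: read the wrist's pose just before it. get_calibration takes no time and is no camera call.
A pose or a line that the arm cannot do raises env.Unreachable and nothing moves.
- order.hand_in(): hands the job in; it is judged then, once.
Trained networks look in the newest picture that a camera, given by its name, has taken for a name from the list of things; names that differ only in an ending like _2 or _b are one class to them, and where a whole thing is asked for, a point or a joint stands for the part that bears it (a point fixed in the world has none). Each returns a list of dicts, best first, with "conf" (0 to 1); they miss things now and then, are a little off and sometimes report something else, mostly with a low value. They report only what shows in the picture. A call takes as long as a camera call.
- nets.find_in(thing, camera): "bbox" ([left, top, right, bottom] in pixels, round what is visible of it).
- nets.tip_of(thing, camera): "pixel" ([row, column] in pixels: a listed point, or the origin of a listed thing).
The state is a dict: "t": time; "qpos": joint angles; "joint_vel": joint speeds; "joint_efforts": joint torques, N m; "tcp_pos": TCP position; "orientation": TCP orientation; "wrist_force": force on the tool from outside, world axes, zero at the start; "wrist_torque": the same for the moment, N m; "opening": opening from 0.0 (shut) to 1.0 (fully open); "finger_force": force on a finger pad.
Only numpy, scipy, OpenCV 4.12 (cv2) and the standard library are available. Lean on these libraries where they do the work, as an engineer would, in place of code of your own. Each camera call takes 0.05 s, during which the arm holds its last target. There are 200 camera calls.

## Task

Ratchet the vise lever back and forth until the moving jaw has backed off at least 4 mm, and fold all four sides of the card tray upright; leave the bars in the vise until both are done. In the end every silver bar, from the vise and from the open bench, must rest inside the tray, below its rim. Leave the jar, hammer and brush where they are.

Things in the scene. Friction and masses are not known exactly. Their poses are not given: they have to be found in the camera images.
- vise: low grey cast-iron bench vise fixed to the bench, jaws 125 mm wide. Origin on the bench under its middle; own x along the jaws, own y along the screw towards the lever end, z up. Jaw tops are 75 mm above the bench; a step 10 mm below them carries the bars (at own y about -14 mm, own x about -33 and +33 mm). Fixed jaw face at own y -20 mm, moving jaw face at -8 mm when closed; each jaw is 38 mm deep
- vise_screw (a joint): turn of the vise screw since the start, rad: 0 = clamped, grows as it loosens, end of thread at 6.4. Turned only by the ratchet lever; its own friction holds it
- vise_jaw (a joint): how far the moving jaw has backed off (towards the vise's own +y), m: about 0 = clamped, then 0.80 mm per radian of screw less 0.3 mm of take-up, at most about 4.8 mm
- vise_lever (a joint): angle of the ratchet lever, rad: 0 = straight up, positive = leaning to the vise's own +x, stops at -0.7 and +0.7 (bench and stops block a full turn). Swinging to positive drives the screw and loosens the vise (about 5 N at the ball); swinging back, a pawl clicks over an 18-tooth wheel, 0.35 rad a tooth, and the screw stays put. It stays where left; at the end of the thread the pawl jumps teeth
- lever_ball (a point): centre of the black ball knob, 25 mm in diameter, at the end of the lever, 130 mm from the lever axis; its rod is 14 mm thick. Fingers that close along the vise's own y can hold it from above through the whole swing without turning
- vise_lever_axis (a point): point on the common axis of lever and screw, in the lever's plane of swing, 48 mm above the bench, at own y = +107 mm of the vise; the axis runs along the vise's own y
- tray: cardboard tray blank taped down to the bench: flat base 120 mm (own x) by 160 mm (own y), 3 mm thick, with a side panel creased along each edge. Origin on the bench under the centre of the base, z up; at no yaw own x points away from the robot
- side_near (a joint): hinge angle of the tray's side panel at its own -x edge: 0 = out flat on the bench, pi/2 = upright, 1.6 = limit. The creased card starts half sprung up (0.5 to 0.8); the stiff crease keeps it where it is left (0.03 N m to turn). 158 mm wide, 40 mm from crease to free edge, 3 mm thick
- edge_near (a point): middle of the free edge of that panel (own +x points from the crease out to the free edge, own y runs along the crease, own z is the face that becomes the inner face). The crease runs level on the bench, 60 mm from the tray's centre towards its own -x
- side_far (a joint): hinge angle of the tray's side panel at its own +x edge: 0 = out flat on the bench, pi/2 = upright, 1.6 = limit. The creased card starts half sprung up (0.5 to 0.8); the stiff crease keeps it where it is left (0.03 N m to turn). 158 mm wide, 40 mm from crease to free edge, 3 mm thick
- edge_far (a point): middle of the free edge of that panel (own +x points from the crease out to the free edge, own y runs along the crease, own z is the face that becomes the inner face). The crease runs level on the bench, 60 mm from the tray's centre towards its own +x
- side_left (a joint): hinge angle of the tray's side panel at its own +y edge: 0 = out flat on the bench, pi/2 = upright, 1.6 = limit. The creased card starts half sprung up (0.5 to 0.8); the stiff crease keeps it where it is left (0.03 N m to turn). 118 mm wide, 40 mm from crease to free edge, 3 mm thick
- edge_left (a point): middle of the free edge of that panel (own +x points from the crease out to the free edge, own y runs along the crease, own z is the face that becomes the inner face). The crease runs level on the bench, 80 mm from the tray's centre towards its own +y
- side_right (a joint): hinge angle of the tray's side panel at its own -y edge: 0 = out flat on the bench, pi/2 = upright, 1.6 = limit. The creased card starts half sprung up (0.5 to 0.8); the stiff crease keeps it where it is left (0.03 N m to turn). 118 mm wide, 40 mm from crease to free edge, 3 mm thick
- edge_right (a point): middle of the free edge of that panel (own +x points from the crease out to the free edge, own y runs along the crease, own z is the face that becomes the inner face). The crease runs level on the bench, 80 mm from the tray's centre towards its own -y
- bar_v1: cast silver bar, a rounded block 24 x 50 x 12 mm (own x, y, z), 0.14 kg, origin at its centre. If present it starts gripped in the vise: standing on its long edge (own x up), long side along the jaws, resting on the jaw steps with the top 14 mm of its 24 mm height standing clear above the jaw tops
- bar_v2: cast silver bar, a rounded block 24 x 50 x 12 mm (own x, y, z), 0.14 kg, origin at its centre. If present it starts gripped in the vise: standing on its long edge (own x up), long side along the jaws, resting on the jaw steps with the top 14 mm of its 24 mm height standing clear above the jaw tops
- bar_b1: cast silver bar, a rounded block 24 x 50 x 12 mm (own x, y, z), 0.14 kg, origin at its centre. If present it starts lying flat on the open bench between the vise and the tray
- bar_b2: cast silver bar, a rounded block 24 x 50 x 12 mm (own x, y, z), 0.14 kg, origin at its centre. If present it starts lying flat on the open bench between the vise and the tray
- flux_jar: bystander: small amber jar 52 mm in diameter, 55 mm tall, standing beyond the bars; origin under its centre
- mallet: bystander: hammer lying beyond the middle of the bench; origin near its middle
- bench_brush: bystander: bench brush lying near the right side; origin near its middle

How it is judged (in metres and radians):
On the way:
1. the vise jaw is backed off at least 4 mm and all four tray sides stand upright, with the vise bars still standing in the vise (value of joint vise_jaw above 0.004 m and value of joint each of side_near, side_far, side_left, side_right above 1.4 rad and z of bar_v1 in the frame of vise between 0.065 and 0.087 m and y of bar_v1 in the frame of vise between -0.03 and 0 m and z of bar_v2 in the frame of vise between 0.065 and 0.087 m and y of bar_v2 in the frame of vise between -0.03 and 0 m), for 0.2 s.
At the end, for the whole second after the job is handed in: The vise jaw is still backed off at least 4 mm, all four tray sides stand upright (at least 1.4 rad), and every bar present rests inside the tray, its centre within the base outline (60 mm by 80 mm half sizes) and lower than 36 mm, at rest (value of joint vise_jaw above 0.004 m and value of joint each of side_near, side_far, side_left, side_right above 1.4 rad and x of bar_v1 in the frame of tray between -0.06 and 0.06 m and y of bar_v1 in the frame of tray between -0.08 and 0.08 m and z of bar_v1 in the frame of tray between 0.004 and 0.036 m and linear speed of each of bar_v1, bar_v2, bar_b1, bar_b2 below 0.02 m/s and x of bar_v2 in the frame of tray between -0.06 and 0.06 m and y of bar_v2 in the frame of tray between -0.08 and 0.08 m and z of bar_v2 in the frame of tray between 0.004 and 0.036 m and x of bar_b1 in the frame of tray between -0.06 and 0.06 m and y of bar_b1 in the frame of tray between -0.08 and 0.08 m and z of bar_b1 in the frame of tray between 0.004 and 0.036 m and x of bar_b2 in the frame of tray between -0.06 and 0.06 m and y of bar_b2 in the frame of tray between -0.08 and 0.08 m and z of bar_b2 in the frame of tray between 0.004 and 0.036 m); the robot touches nothing.
It fails at once if the jar, hammer or brush is pushed more than 40 mm from its place (distance of any of flux_jar, mallet, bench_brush from where it was at the start of the episode above 0.04 m).
Of bar_v1, bar_v2 only 1 to 2 are there at a start; the rules pass over those that are not, and their reading is None.
Of bar_b1, bar_b2 only 1 to 2 are there at a start; the rules pass over those that are not, and their reading is None.
At some moment in a run one of bar_b1, bar_b2 may be knocked a few centimetres aside while the robot is not near it.
Once in a run the grip may slacken for a moment while it holds something.
It also fails if it takes over 210 s, if anything falls off the work surface, if the arm or the gripper's body presses on something with over 40 N, if the wrist force passes 120 N, or if a joint passes its speed limit or range.

## Working session

There is one attempt and no reset: what is moved stays moved. The work goes in short steps, each a Python script; the robot and the scene stay as the last script left them, time stands still between calls to the robot, and variables do not carry over. Pictures are saved under pics/ and viewed, at most 14 in all, crops included, and the job is handed in when it is done.

```bash
ls; mkdir -p pics
cat > h.py <<'E'
import numpy as np, cv2
from cell import env, status, grab_frame, get_calibration, order, nets
def cam(name):
    o=status.get_obs(); p,d=grab_frame(name); c=get_calibration(name); K=np.array(c["intrinsics"])
    if "R" in c: R=np.array(c["R"]);t=np.array(c["t"])
    else:
        T=np.eye(4);T[:3,:3]=o["orientation"];T[:3,3]=o["tcp_pos"]
        W=np.linalg.inv(T@np.array(c["T_tool_cam"]));R=W[:3,:3];t=W[:3,3]
    return p,d,K,R,t
def cloud(d,K,R,t):
    v,u=np.mgrid[:d.shape[0],:d.shape[1]]
    P=np.stack([(u-K[0,2])/K[0,0]*d,(v-K[1,2])/K[1,1]*d,d],-1)
    W=(P-t)@R; W[d<=0]=np.nan
    return W
def onplane(row,col,z,K,R,t):
    r=R.T@np.array([(col-K[0,2])/K[0,0],(row-K[1,2])/K[1,1],1.]); c=-R.T@t
    return c+r*(z-c[2])/r[2]
def down(a):  # tool z down, closing axis (tool y) at world yaw a
    y=np.array([np.cos(a),np.sin(a),0]);z=np.array([0,0,-1.]);return np.column_stack([np.cross(y,z),y,z])
E
cat > s1.py <<'E'
from h import *
print(status.get_obs())
for n in("top","scene"):
    p,d,K,R,t=cam(n);cv2.imwrite(f"pics/{n}0.png",p);W=cloud(d,K,R,t);np.save(n+"0.npy",W);print(n,K,R,t)
    if n=="top":
        for th in["vise","lever_ball","tray","edge_near","edge_far","edge_left","edge_right","bar_v1","bar_b1","flux_jar","mallet","bench_brush"]:
            for r in nets.tip_of(th,n)[:3]:
                i,j=map(int,r["pixel"]);print(th,round(r["conf"],2),i,j,W[min(i,419),min(j,559)].round())
E
python3 s1.py
```

```text
pics
{'t': 0.0, 'qpos': array([ 1.22128753,  0.31169995,  0.01398791,  1.51307228, -0.00439874,
        1.31916889, -0.0272398 ]), 'joint_vel': array([-0.0003745 ,  0.00143683,  0.00048243, -0.00018452,  0.00121632,
        0.0004732 , -0.0011764 ]), 'joint_efforts': array([-8.39313293e-05, -3.79908156e+01,  1.46349077e-01, -2.30591226e+01,
        1.22137085e-02,  1.37745141e-02, -2.35701144e-06]), 'tcp_pos': array([ 166.42725989, -523.45435875,  230.22900921]), 'orientation': array([[ 9.52987230e-01,  3.03009424e-01, -7.92329746e-04],
       [ 3.03010445e-01, -9.52984746e-01,  2.17811691e-03],
       [-9.50882114e-05, -2.31580179e-03, -9.99997314e-01]]), 'wrist_force': array([-0.09644822, -0.96343299,  0.44877963]), 'wrist_torque': array([ 0.02078041, -0.00482835, -0.0152738 ]), 'finger_force': 0.0, 'opening': 0.9990212199960167}
top [[486.37764826   0.         279.09817108]
 [  0.         486.37764826 206.87286474]
 [  0.           0.           1.        ]] [[ 0.01053914 -0.99991707 -0.00740144]
 [-0.99622543 -0.00986186 -0.08624174]
 [ 0.0861616   0.00828242 -0.99624675]] [ -28.6
[... 379 characters left out ...]
21.   27.]
edge_near 0.63 143 203 [719. 172.  20.]
edge_far 0.9 186 363 [ 612. -232.   25.]
edge_left 0.89 214 313 [ 542. -109.    0.]
bar_v1 0.64 207 177 [549. 218.  89.]
bar_v1 0.6 237 182 [478. 204.  91.]
bar_b1 0.64 213 269 [543.   3.  10.]
flux_jar 0.75 181 243 [617.  66.  56.]
mallet 0.94 145 202 [713. 174.  20.]
mallet 0.53 221 359 [ 525. -225.    4.]
bench_brush 0.69 300 435 [ 332. -408.   20.]
scene [[450.59924132   0.         280.76842325]
 [  0.         450.59924132 209.35003395]
 [  0.           0.           1.        ]] [[-0.87112098  0.49079664  0.01633689]
 [ 0.3019869   0.56164086 -0.77030089]
 [-0.38723655 -0.66609174 -0.63747129]] [ 471.40973892  -33.615761   1433.98791193]
```

View pics/top0.png

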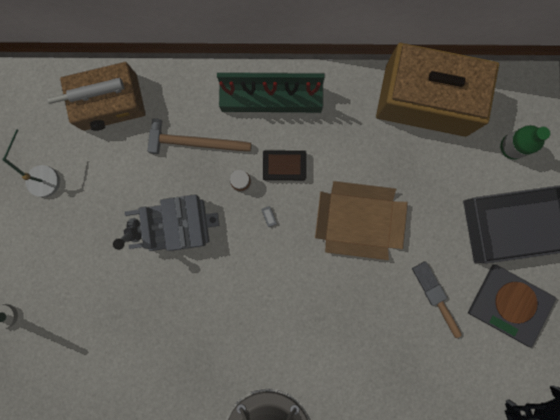

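View pics/scene0.png

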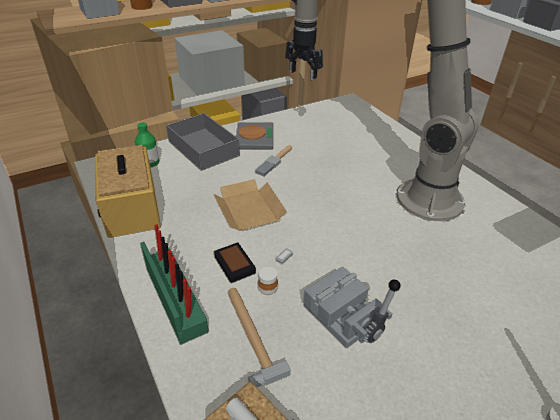

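The top view shows the vise at px (223,175) with its lever ball at (243,120), the tray at (222,362) and one bench bar at (215,269). The jar is at (181,240). I'll fit poses from the point cloud.

```bash
cat > s2.py <<'E'
from h import *
W=np.load("top0.npy");im=cv2.imread("pics/top0.png");hsv=cv2.cvtColor(im,cv2.COLOR_BGR2HSV)
r,c=np.mgrid[:420,:560]
def rect(m,n):
    P=W[m][:,:2].astype(np.float32);print(n,len(P),cv2.minAreaRect(P),"z",np.percentile(W[m][:,2],[5,50,95]).round(1))
v=(c>130)&(c<225)&(r>185)&(r<260)
Z=W[...,2]
rect(v&(Z>68)&(Z<80),"jaws")
nb,lab=cv2.connectedComponents((v&(Z>82)&(Z<100)).astype(np.uint8))
for i in range(1,nb):
    if (lab==i).sum()>8: rect(lab==i,"bar")
b=(c>100)&(c<135)&(r>215)&(r<255)&(Z>160);rect(b,"ball")
print(np.nanmean(W[b],0))
bb=(c>258)&(c<280)&(r>203)&(r<230)&(Z>7);rect(bb,"benchbar")
t=(c>310)&(c<412)&(r>178)&(r<262)&(hsv[...,1]>70)
rect(t&(abs(Z-3)<4),"base")
nb,lab=cv2.connectedComponents((t&(Z>10)).astype(np.uint8))
for i in range(1,nb):
    if (lab==i).sum()>8: rect(lab==i,"panel");k=lab==i;print(W[k][np.argsort(W[k][:,2])[-15:]].mean(0))
cv2.imwrite("pics/crop1.png",np.hstack([cv2.resize(im[170:270,95:235],None,fx=2.8,fy=2.8,interpolation=2),cv2.resize(im[170:270,300:420],None,fx=2.8,fy=2.8,interpolation=2)]))
E
python3 s2.py
```

```text
jaws 1894 ((509.3242492675781, 250.22210693359375), (125.16099548339844, 170.81039428710938), 8.878411293029785) z [70.6 75.  79.1]
bar 115 ((549.2113037109375, 216.52908325195312), (49.16220474243164, 13.621915817260742), 10.985088348388672) z [83.5 88.5 92.1]
bar 12 ((540.79296875, 296.1418151855469), (15.897125244140625, 6.302611827850342), 27.209640502929688) z [82.2 82.8 84.9]
bar 10 ((517.0953369140625, 295.0336608886719), (11.136567115783691, 6.876838684082031), 14.273117065429688) z [82.4 83.1 85.3]
bar 14 ((500.2399597167969, 291.1168212890625), (10.01321792602539, 11.729310035705566), 89.26421356201172) z [82.3 84.  85.3]
bar 50 ((485.54425048828125, 320.1579895019531), (31.003503799438477, 6.652847766876221), 4.036163806915283) z [83.1 93.7 99.6]
bar 114 ((481.083251953125, 204.53463745117188), (48.34373474121094, 13.015024185180664), 9.644476890563965) z [84.6 88.7 92.4]
bar 20 ((464.6761779785156, 291.88250732421875), (9.090603828430176, 23.579856872558594), 20.173662185668945) z [82.1 83.1 85.5]
bar 15 ((457.5729064941406, 318.33038330078125), (9.078413963317871, 14.930
[... 497 characters left out ...]
nel 562 ((602.6353149414062, -233.90744018554688), (156.3901824951172, 23.984989166259766), 84.10908508300781) z [10.9 19.5 28.9]
[ 612.92586902 -235.25618946   31.45377003]
panel 386 ((537.9105224609375, -130.686279296875), (25.238861083984375, 114.1377182006836), 83.68502044677734) z [11.3 20.9 30.9]
[ 536.31035955 -119.95267661   32.58716529]
panel 450 ((516.6593017578125, -322.3499755859375), (26.852914810180664, 115.90845489501953), 83.34291076660156) z [10.8 18.7 26.8]
[ 499.5095188  -330.037313     28.59891691]
panel 569 ((452.3148193359375, -216.84933471679688), (154.97390747070312, 27.643461227416992), 83.50464630126953) z [11.1 19.4 28.1]
[ 442.82465522 -201.05179598   30.51557604]
```

View pics/crop1.png

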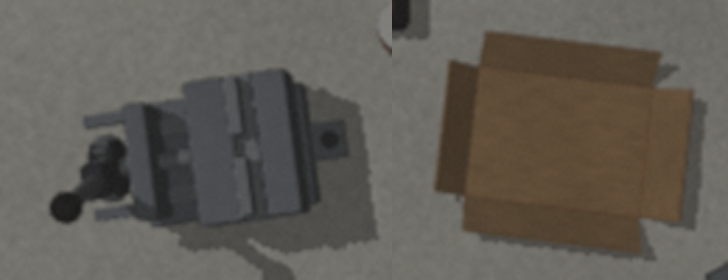

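The crop shows both vise bars standing in the jaws, the ball leaning towards own −x, and all four tray panels half up. The fits give:

| Thing | Position (mm) | Angle |
|---|---|---|
| Vise origin | (513, 224) | yaw 0.165 |
| Lever | – | about -0.27 |
| Tray | (527, -226) | yaw -0.11 |

I'll ratchet the lever first.

```bash
cat >> h.py <<'E'
VO=np.array([512.8,224.3,0]);VY=0.165
TO=np.array([527.4,-226.,0]);TY=-0.11
def Rz(a): return np.array([[np.cos(a),-np.sin(a),0],[np.sin(a),np.cos(a),0],[0,0,1]])
def vise(p): return VO+Rz(VY)@np.array(p,float)
def tray(p): return TO+Rz(TY)@np.array(p,float)
def go(p,a):
    best=None
    for k in(0,np.pi):
        q=env.solve_ik(p,down(a+k))
        if q is not None and(best is None or abs(q[6])<abs(best[0][6])):best=(q,a+k)
    print("go",np.round(p),None if best is None else np.round(best[0],2))
    env.move_to(p,down(best[1]))
def ball(th,dz=-17): return vise([130*np.sin(th),107,48+130*np.cos(th)+dz])
E
cat > s3.py <<'E'
from h import *
go(ball(-.27,60),VY+np.pi/2)
env.move_gripper(.7)
env.line_to(ball(-.27))
print(env.move_gripper(0,50)); o=status.get_obs();print(o["t"],o["opening"],o["finger_force"],o["wrist_force"].round(1))
def sweep(a,b,n=5):
    for th in np.linspace(a,b,n+1)[1:]:
        env.line_to(ball(th),speed=120)
        o=status.get_obs();f=Rz(-VY)@o["wrist_force"]
        print(round(th,2),round(o["t"],1),f.round(1),round(o["opening"],3),round(o["finger_force"]))
sweep(-.27,.66,4);sweep(.66,-.66);sweep(-.66,.66)
p,*_=cam("top");cv2.imwrite("pics/t1.png",p);p,*_=cam("scene");cv2.imwrite("pics/s1.png",p[220:400,270:450])
E
python3 s3.py
```

```text
go [461. 324. 233.] [-0.07  0.45 -0.83  1.45  0.33  1.39  0.82]
False
5.325 0.26187245130189024 48.81389915943146 [-1.2  0.7  5.9]
-0.04 5.7 [-1.1  0.1  5.7] 0.259 50
0.2 6.1 [-0.1  1.3  1.8] 0.26 49
0.43 6.5 [ 2.4 -1.4  1.3] -0.0 1
0.66 6.9 [0.9 0.4 0.1] -0.002 0
0.4 7.4 [-0.1 -0.2 -0.1] 0.0 0
0.13 7.8 [ 0.5 -0.2 -0.1] -0.0 0
-0.13 8.2 [0.4 0.9 0.1] -0.003 0
-0.4 8.7 [0.6 0.6 0.4] 0.005 0
-0.66 9.1 [23.8  0.4  7.7] 0.0 12
-0.4 9.5 [ 0.2  0.5 -0.3] 0.001 0
-0.13 10.0 [-0.3  0.   0. ] -0.001 0
0.13 10.4 [ 0.3  0.6 -0.1] 0.001 0
0.4 10.8 [-0.5 -0.8  0.8] 0.002 0
0.66 11.3 [-0.2  0.6  0.2] 0.002 0
```

```bash
cat > s4.py <<'E'
from h import *
go(ball(.66,60),VY+np.pi/2)
env.line_to(vise([60,200,260]))
p,d,K,R,t=cam("top");W=cloud(d,K,R,t);Z=W[...,2]
L=(W-VO)@Rz(VY)
m=(abs(L[...,0])<130)&(abs(L[...,1]-107)<22)&(Z>100)&(Z<200)
print(m.sum());nb,lab,s,c=cv2.connectedComponentsWithStats(m.astype(np.uint8))
for i in range(1,nb):
    P=L[lab==i]
    if len(P)>20: print(len(P),P.mean(0),P.min(0),P.max(0)); s=P[P[:,2]>P[:,2].max()-25];A=np.c_[2*s,np.ones(len(s))];x=np.linalg.lstsq(A,(s**2).sum(1),rcond=None)[0];print("sphere",x[:3],np.sqrt(x[3]+x[:3]@x[:3]))
for r in nets.tip_of("lever_ball","top")[:2]:print(r,(Rz(-VY)@(onplane(*r["pixel"],173,K,R,t)-VO)))
cv2.imwrite("pics/t2.png",cv2.resize(p[170:270,95:235],None,fx=4,fy=4,interpolation=2))
E
python3 s4.py
```

```text
go [574. 343. 211.] [-0.17  0.68 -0.75  1.15  0.44  1.47  0.9 ]
208
205 [-67.73892364 105.48877695 137.72255702] [-94.12442494  94.83261856 100.09560976] [-32.59958363 118.36715067 164.74542232]
sphere [-81.8074092  107.88411834 148.51410126] 11.952111396577395
{'pixel': [265.9, 127.7], 'conf': 0.91} [-85.75937768  94.33157946 173.        ]
```

View pics/s1.png

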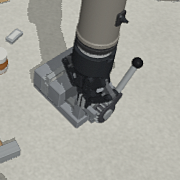

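The picture shows the lever leaning to own −x at its stop. The sphere fit gives (-82, 108, 148.5), which is -0.68 rad and matches the model. The grip was too high on the ball and squeezed it out, so I'll grip lower.

```bash
cat > s5.py <<'E'
from h import *
D=-27
def grip(th):
    env.move_gripper(.7)
    env.line_to(ball(th,60));env.line_to(ball(th,D))
    env.move_gripper(0,80);o=status.get_obs();print("grip",o["t"],o["opening"],o["finger_force"],o["wrist_force"].round(1))
def sweep(a,b,n=5):
    for th in np.linspace(a,b,n+1)[1:]:
        env.line_to(ball(th,D),speed=120)
        o=status.get_obs();f=Rz(-VY)@o["wrist_force"]
        print(round(th,2),round(o["t"],1),f.round(1),round(o["opening"],3),round(o["finger_force"]))
        if o["opening"]<.15: print("LOST");return False
    return True
if __name__=="__main__":
    go(ball(-.68,60),VY+np.pi/2)
    grip(-.68)
    sweep(-.68,.67)and sweep(.67,-.67)and sweep(-.67,.67)
E
python3 s5.py
```

```text
go [415. 316. 209.] [-0.03  0.39 -0.87  1.6   0.31  1.3   0.78]
grip 15.5083 0.2546707649659547 78.0153214931488 [-0.6  2.4  5.3]
-0.41 15.9 [-4.5  3.5  4.8] 0.252 79
-0.14 16.4 [ 2.1  0.1 -0.7] -0.001 0
LOST
```

The ball slipped out again under side load. Instead I'll cage it between half-open fingers that close along the vise's own x, and push it from either side.

```bash
cat > s6.py <<'E'
from h import *
D=-16
def find(lab_):
    p,d,K,R,t=cam("top");W=cloud(d,K,R,t);Z=W[...,2];L=(W-VO)@Rz(VY)
    m=(abs(L[...,0])<130)&(abs(L[...,1]-107)<22)&(Z>100)&(Z<195)
    s=L[m];s=s[s[:,2]>s[:,2].max()-22];A=np.c_[2*s,np.ones(len(s))];x=np.linalg.lstsq(A,(s**2).sum(1),rcond=None)[0]
    print(lab_,m.sum(),"ball",x[:3].round(1),"r",np.sqrt(x[3]+x[:3]@x[:3]).round(1));th=np.arctan2(x[0],x[2]-48);print("th",th)
    jl=L[(abs(L[...,0])<62)&(abs(L[...,1]-8)<45)&(abs(Z-75)<4)][:,1];print("jaw y hist",np.histogram(jl,bins=np.arange(-30,46,3))[0])
    return th
def sweep(ths,s):
    e=Rz(VY)@np.array([1.,0,0]);F=[]
    for th in ths:
        env.line_to(ball(th,D)+e*s*8,speed=120)
        o=status.get_obs();f=(Rz(-VY)@o["wrist_force"]);F.append((round(th,2),*f.round(0)[[0,2]]))
        if abs(f[0])>15:break
    print(round(o["t"],1),F)
if __name__=="__main__":
    env.line_to(ball(-.14,70));env.line_to(vise([0,230,240]))
    th=find("now")
    env.move_gripper(.5)
    go(ball(th,60),VY);env.line_to(ball(th,D))
    sweep(np.linspace(th,.72,7),1)
    sweep(np.linspace(.6,-.72,7),-1)
    sweep(np.linspace(-.6,.72,7),1)
    env.line_to(ball(.68,60));env.line_to(vise([0,230,240]));find("after")
E
python3 s6.py
```

```text
now 204 ball [-42.8 106.9 173.1] r 11.0
th -0.3299070331968009
jaw y hist [61 54 61 40  1  0  0  5 53 60 62 54 63 52 62 61 57 59 59 55  7  0  0  0
  0]
go [454. 323. 231.] [-0.27  0.37 -0.52  1.48  0.19  1.34 -0.64]
22.9 [(np.float64(-0.33), np.float64(0.0), np.float64(-0.0)), (np.float64(-0.15), np.float64(-1.0), np.float64(0.0)), (np.float64(0.02), np.float64(-1.0), np.float64(-0.0)), (np.float64(0.2), np.float64(0.0), np.float64(0.0)), (np.float64(0.37), np.float64(-1.0), np.float64(-1.0)), (np.float64(0.55), np.float64(-1.0), np.float64(-0.0)), (np.float64(0.72), np.float64(-12.0), np.float64(17.0))]
25.6 [(np.float64(0.6), np.float64(2.0), np.float64(1.0)), (np.float64(0.38), np.float64(2.0), np.float64(2.0)), (np.float64(0.16), np.float64(1.0), np.float64(-0.0)), (np.float64(-0.06), np.float64(1.0), np.float64(-1.0)), (np.float64(-0.28), np.float64(-0.0), np.float64(-0.0)), (np.float64(-0.5), np.float64(0.0), np.float64(0.0)), (np.float64(-0.72), np.float64(6.0), np.float64(5.0))]
28.4 [(np.float64(-0.6), np.float64(-7.0), np.float64(6.0)), (np.float64(-0.38), np.float64(-4.0), np.float64(3.0)), (np.float64(-0.16), np.float64(-1.0), np.float64(1.0)), (np.float64(0.06), np.float64(0.0), np.float64(0.0)), (np.float64(0.28), np.float64(-0.0), np.float64(1.0)), (np.float64(0.5), np.float64(-0.0), np.float64(1.0)), (np.float64(0.72), np.float64(-12.0), np.float64(18.0))]
after 223 ball [ 84.3 106.6 148. ] r 12.2
th 0.7004836607509557
jaw y hist [68 59 57 47  1  0  0  0 50 56 60 58 61 60 55 63 57 50 65 58 36  0  0  0
  0]
```

The cage works: the lever went to +0.70 and the jaw is moving. I'll run four more cycles.

```bash
cat > s7.py <<'E'
from s6 import *
env.line_to(ball(.7,60));env.line_to(ball(.7,D))
for i in range(4):
    sweep(np.linspace(.6,-.73,5),-1)
    sweep(np.linspace(-.6,.73,5),1)
env.line_to(ball(.68,60));env.line_to(vise([-50,260,240]));find("after")
p,d,K,R,t=cam("top");L=(cloud(d,K,R,t)-VO)@Rz(VY)
W0=(np.load("top0.npy")-VO)@Rz(VY)
for A in(W0,L):
    m=(abs(A[...,0])<60)&(abs(A[...,2]-75)<4)
    y=A[m][:,1];mv=y[(y>-10)&(y<45)];fx=y[(y<-17)&(y>-65)];print("moving mean",mv.mean(),"5/95",np.percentile(mv,[3,97]),"fixed",fx.mean())
    b=A[(abs(A[...,0])<62)&(A[...,2]>83)&(A[...,2]<100)&(abs(A[...,1]+14)<25)];
    for s in(1,-1): q=b[b[:,0]*s>0];print(len(q),q.mean(0).round(1))
cv2.imwrite("pics/t3.png",cv2.resize(p[170:270,95:235],None,fx=4,fy=4,interpolation=2))
E
python3 s7.py
```

```text
34.4 [(np.float64(0.6), np.float64(1.0), np.float64(1.0)), (np.float64(0.27), np.float64(-0.0), np.float64(-0.0)), (np.float64(-0.07), np.float64(0.0), np.float64(-0.0)), (np.float64(-0.4), np.float64(-0.0), np.float64(0.0)), (np.float64(-0.73), np.float64(8.0), np.float64(8.0))]
36.9 [(np.float64(-0.6), np.float64(-9.0), np.float64(6.0)), (np.float64(-0.27), np.float64(-2.0), np.float64(2.0)), (np.float64(0.07), np.float64(1.0), np.float64(0.0)), (np.float64(0.4), np.float64(0.0), np.float64(0.0)), (np.float64(0.73), np.float64(-13.0), np.float64(20.0))]
39.3 [(np.float64(0.6), np.float64(2.0), np.float64(2.0)), (np.float64(0.27), np.float64(1.0), np.float64(-0.0)), (np.float64(-0.07), np.float64(-1.0), np.float64(0.0)), (np.float64(-0.4), np.float64(-0.0), np.float64(0.0)), (np.float64(-0.73), np.float64(7.0), np.float64(8.0))]
41.8 [(np.float64(-0.6), np.float64(-8.0), np.float64(5.0)), (np.float64(-0.27), np.float64(-1.0), np.float64(2.0)), (np.float64(0.07), np.float64(-0.0), np.float64(-0.0)), (np.float64(0.4), np.float64(-0.0), np.float64(-0.0)), (np.float64(0.73), np.float64(
[... 385 characters left out ...]
7), np.float64(-3.0), np.float64(1.0)), (np.float64(0.07), np.float64(-21.0), np.float64(14.0))]
46.2 [(np.float64(0.6), np.float64(-28.0), np.float64(26.0))]
48.0 [(np.float64(-0.6), np.float64(0.0), np.float64(1.0)), (np.float64(-0.27), np.float64(-19.0), np.float64(-1.0))]
after 205 ball [-76.4 107.3 155. ] r 10.9
th -0.6197753477545609
jaw y hist [55 59 61 42  1  0  0  0 14 61 56 59 64 58 66 57 65 56 61 57 65 26  0  0
  0]
moving mean 11.790953757575538 5/95 [-4.91383638 28.4018343 ] fixed -38.97447409480584
110 [ 34.3 -14.5  88.5]
113 [-34.6 -14.2  88.7]
moving mean 15.293747941825545 5/95 [-2.37245946 33.27973663] fixed -39.02381557276527
113 [ 34.3 -14.7  88.4]
114 [-34.7 -14.1  88.3]
```

View pics/t3.png

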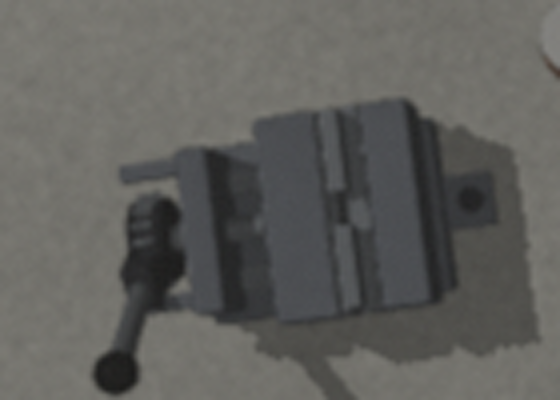

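```bash
cat > s8.py <<'E'
from h import *
p,d,K,R,t=cam("top");L=(cloud(d,K,R,t)-VO)@Rz(VY)
W0=(np.load("top0.npy")-VO)@Rz(VY)
for A in(W0,L):
    m=(abs(A[...,0])<60)&(abs(A[...,2]-75)<5)
    y=A[m][:,1];h=np.histogram(y,bins=np.arange(-66,45,1.))[0];print(h)
    x=np.arange(-65.5,44.5);c=h[x<45]
    from scipy.optimize import curve_fit
    f=lambda x,a,b,n:n/(1+np.exp(-(x-a)/.5))/(1+np.exp((x-b)/.5))
    k=x>-13;print(curve_fit(f,x[k],h[k],[-6,31,20])[0])
E
python3 s8.py
```

```text
[ 0  0  0  0  0  0  2 24 23 17 21 19 21 18 23 21 18 19 22 19 17 24 22 18
 19 19 19 21 18 23 20 17 22 18 20 22 14 22 22 24 18 24 18 21 25 18 19  3
  0  0  0  0  0  0  0  0  0  3  3  4 12 17 20 19 23 20 22 18 27 13 19 24
 17 21 24 17 24 22 19 19 21 18 21 21 21 22 18 16 19 29 13 24 19 20 18 11
  0  0  0  0  0  0  0  0  0  0  0  0  0  0]
[-5.69812506 29.49042652 20.30203715]
[ 0  0  0  0  0  0  5 24 19 21 21 22 15 23 22 19 19 24 19 19 23 20 19 18
 20 22 16 25 18 24 20 24 17 21 19 18 15 24 20 23 18 17 24 21 21 18 27  5
  0  0  0  0  0  0  0  0  0  0  0  0  0  1 12 22 21 22 22 21 21 16 17 25
 19 23 21 17 20 23 26 15 24 18 17 24 14 26 15 22 25 19 16 22 18 21 18 24
 16 18 23 19 10  1  0  0  0  0  0  0  0  0]
[-3.66898705 34.48792265 20.37855449]
```

The outer edge of the moving jaw went from 29.5 to 34.5 mm, so the jaw is at the end of its thread, about 4.8 mm. The bars are still standing. Next I'll fold the tray.

```bash
cat > s9.py <<'E'
from h import *
env.line_to([400,150,260],speed=300);env.move_gripper(0,40)
S={"near":((-1,0),60,TY+np.pi/2),"left":((0,1),80,TY),"far":((1,0),60,TY+np.pi/2),"right":((0,-1),80,TY)}
for n,(u,h,a) in S.items():
    u=np.array([*u,0.]);P=lambda s,z:tray(u*(h+s))+[0,0,z]
    go(P(65,110),a);env.line_to(P(65,12),speed=250)
    f0=status.get_obs()["wrist_force"];n_=Rz(TY)@u
    env.line_to(P(18,12),speed=100);s=18
    while s>11.5:
        s-=1;env.line_to(P(s,12),speed=40)
        f=n_@(status.get_obs()["wrist_force"]-f0)
        if f>6:break
    print(n,"stop",s,"f",f.round(1),status.get_obs()["t"])
    env.line_to(P(45,12),speed=200);env.line_to(P(45,110),speed=300)
env.line_to([400,-40,300],speed=400)
p,d,K,R,t=cam("top");cv2.imwrite("pics/t4.png",cv2.resize(p[165:275,240:430],None,fx=4,fy=4,interpolation=2))
L=(cloud(d,K,R,t)-TO)@Rz(TY)
for n,(u,h,a) in S.items():
    q=L[...,0]*u[0]+L[...,1]*u[1];w=abs(L[...,0]*u[1])+abs(L[...,1]*u[0])
    m=(q>h-20)&(q<h+45)&(w<50)&(L[...,2]>28)&(L[...,2]<50);print(n,m.sum(),(q[m].mean()-h).round(1),np.percentile(L[m][:,2],90).round(1))
E
python3 s9.py
```

```text
go [ 403. -212.  110.] [ 0.43  0.23  0.02  1.93 -0.01  0.97 -1.23]
near stop 11 f 0.7 56.6583
go [543. -82. 110.] [ 0.36  0.43 -0.32  1.68  0.15  1.06 -0.12]
left stop 11 f 0.4 61.4
go [ 652. -240.  110.] [ 0.29  0.69  0.07  1.23 -0.05  1.23 -1.32]
far stop 11 f 0.5 66.2417
go [ 511. -370.  110.] [ 0.77  0.58 -0.26  1.44  0.15  1.15  0.38]
right stop 11 f 2.0 71.4417
near 56 -2.6 42.0
left 66 -1.2 41.8
far 74 -0.8 41.9
right 91 -2.2 42.1
```

View pics/t4.png

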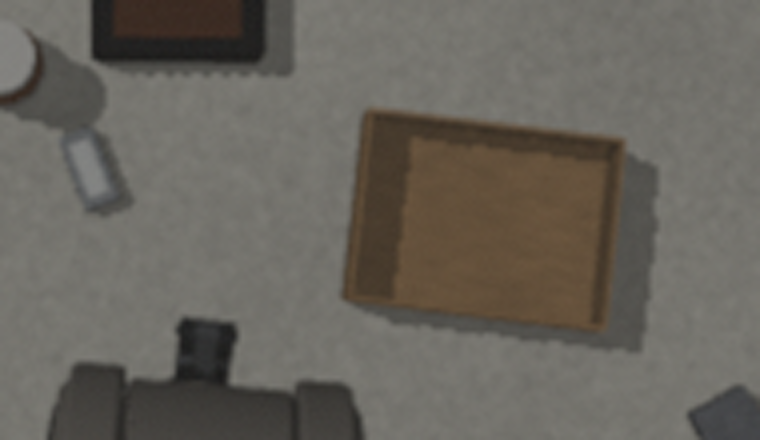

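All four sides stand upright in the picture, with rims at about 42 mm. The bench bar now sits at crop px (93,172), so it has been knocked aside. I'll re-measure it, pick it and place it.

```bash
cat > s10.py <<'E'
from h import *
SL=[(-26,-42),(-26,42),(28,0)]
def held(tag):
    o=status.get_obs();print(tag,round(o["t"],1),"open",round(o["opening"],3),"ff",round(o["finger_force"]),o["tcp_pos"].round(1),o["wrist_force"].round(1));return o["opening"]
def carry(slot,zrel):
    """carry held bar to tray slot, release with TCP at zrel"""
    q=np.array([*SL[slot],0.])
    y0=status.get_obs()["orientation"][:,1];
    p=status.get_obs()["tcp_pos"];env.line_to([p[0],p[1],150],speed=200);held("lift")
    go(tray(q)+[0,0,130],TY+np.pi/2)
    o=held("over")
    env.line_to(tray(q)+[0,0,zrel],speed=100);held("in")
    return o
def release():
    o=status.get_obs();env.move_gripper(o["opening"]+.13);p=o["tcp_pos"];env.line_to([p[0],p[1],150],speed=150)
def findbar():
    p,d,K,R,t=cam("top");W=cloud(d,K,R,t);hsv=cv2.cvtColor(p,cv2.COLOR_BGR2HSV)
    m=(W[...,2]>7)&(W[...,2]<20)&(W[...,0]>430)&(W[...,0]<620)&(W[...,1]>-90)&(W[...,1]<110)&(hsv[...,1]<60)
    m=cv2.morphologyEx(m.astype(np.uint8),cv2.MORPH_OPEN,np.ones((3,3)))
    nb,lab,s,c=cv2.connectedComponentsWithStats(m)
    for i in range(1,nb):
        if s[i,4]>60:
            (c,(w,h),a)=cv2.minAreaRect(W[lab==i][:,:2].astype(np.float32));a=np.radians(a)+(0 if w>h else np.pi/2)
            print("bar",s[i,4],c,w,h,a);yield c,a
if __name__=="__main__":
    B=list(findbar());(c,a)=B[0]
    env.move_gripper(.55)
    go([*c,110],a+np.pi/2);env.line_to([*c,4],speed=150)
    env.move_gripper(0,60)
    if held("grip")>.1:
        carry(0,8);release();held("done")
E
python3 s10.py
```

```text
bar 161 (559.749267578125, 20.07305908203125) 50.22650909423828 23.38129234313965 0.39151790317624674
go [560.  20. 110.] [ 0.28  0.47 -0.47  1.64  0.24  1.08 -1.44]
grip 76.4 open 0.261 ff 59 [560.9  20.2   5.6] [-0.8  0.2  6.5]
lift 77.3 open 0.256 ff 59 [559.6  19.9 148.4] [ 0.4 -0.6 -2.3]
go [ 497. -265.  130.] [ 0.69  0.43 -0.31  1.62  0.14  1.11 -1.34]
over 78.4 open 0.253 ff 59 [ 498.4 -261.8  130. ] [ 0.9  1.8 -1.9]
in 79.8 open 0.256 ff 59 [ 497.2 -264.9    8.6] [-1.1  0.   3.9]
done 81.1 open 0.385 ff 0 [ 496.3 -264.6  148.9] [ 0.3 -0.6  0.4]
```

```bash
cat > s11.py <<'E'
from s10 import *
import sys
slot,x=int(sys.argv[1]),float(sys.argv[2])
env.move_gripper(.4)
p=vise([x,-14.3,0])
go(p+[0,0,150],VY+np.pi/2);env.line_to(p+[0,0,78.5],speed=100)
held("at");env.move_gripper(0,70)
if held("grip")>.06:
    env.line_to(p+[0,0,110],speed=60)
    if held("up")>.06:
        carry(slot,17);release();held("done")
E
python3 s11.py 1 -34
```

```text
go [482. 205. 150.] [ 0.33  0.54 -1.08  1.68  0.5   1.23  0.87]
at 84.1 open 0.402 ff 0 [482.  205.1  79. ] [0.6 0.4 0.3]
grip 84.5 open 0.116 ff 71 [482.1 206.   79.6] [0.3 1.7 3.8]
up 85.1 open 0.114 ff 70 [481.7 203.8 109.9] [-0.2 -0.3 -1.6]
lift 85.5 open 0.108 ff 70 [482.1 203.9 150.5] [-1.  -0.3 -2.2]
go [ 506. -181.  130.] [-0.25  0.44  0.75  1.72 -0.33  1.12 -1.07]
over 87.2 open 0.113 ff 70 [ 505.9 -179.7  128.9] [-0.4  0.3 -2.6]
in 88.5 open 0.111 ff 71 [ 505.9 -181.5   17.6] [-3.5  1.4  3.2]
done 89.8 open 0.24 ff 0 [ 505.2 -181.   149. ] [ 0.1 -0.9 -1. ]
```

```bash
python3 s11.py 2 34
cat > s12.py <<'E'
from h import *
env.line_to([420,60,280],speed=300);env.hold(.5)
p,d,K,R,t=cam("top");L=(cloud(d,K,R,t)-TO)@Rz(TY)
cv2.imwrite("pics/t5.png",cv2.resize(p[165:275,240:430],None,fx=4,fy=4,interpolation=2))
for n,(u,h) in {"near":((-1,0),60),"left":((0,1),80),"far":((1,0),60),"right":((0,-1),80)}.items():
    q=L[...,0]*u[0]+L[...,1]*u[1];w=abs(L[...,0]*u[1])+abs(L[...,1]*u[0])
    m=(q>h-20)&(q<h+45)&(w<50)&(L[...,2]>28)&(L[...,2]<50);print(n,m.sum(),(q[m].mean()-h).round(1),np.percentile(L[m][:,2],90).round(1))
print(status.get_obs()["t"])
E
python3 s12.py
```

```text
go [549. 216. 150.] [ 0.26  0.68 -1.08  1.5   0.61  1.33  0.87]
at 92.6 open 0.402 ff 0 [549.1 216.3  79.1] [-0.4  0.3  0.6]
grip 93.0 open 0.112 ff 71 [549.2 216.6  79.6] [ 0.2 -0.1  4. ]
up 93.6 open 0.112 ff 71 [548.7 215.3 110. ] [-0.3 -0.4 -1.2]
lift 94.0 open 0.111 ff 71 [549.1 215.6 150.6] [-0.7  0.1 -2.6]
go [ 555. -229.  130.] [-0.14  0.57  0.75  1.54 -0.41  1.2  -0.99]
over 95.6 open 0.116 ff 71 [ 555.2 -226.7  128.5] [ 0.7  0.1 -2. ]
in 96.9 open 0.109 ff 71 [ 555.4 -229.3   17.7] [-0.7  0.3  2.4]
done 98.2 open 0.242 ff 0 [ 554.7 -228.8  148.9] [ 0.2 -0.3 -0.9]
near 61 -3.3 41.9
left 66 -1.2 42.4
far 77 -1.7 42.0
right 91 -2.2 42.0
100.0583
```

View pics/t5.png

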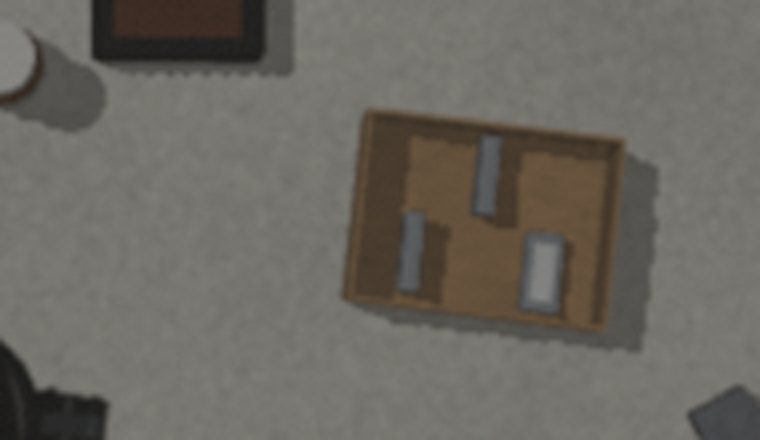

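All three bars are in the tray, at crop px (412,250), (486,175) and (543,272). The sides are upright and the bench is clear, so I'm handing in.

```bash
python3 -c "
from h import *
print(order.hand_in())"
```

```text
the job is handed in; nothing more can be done
None
```

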